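# Release the slide lock and run the carriage to its stop

## Task

Press the black locking button on the slide's carriage down with the fingertips and, keeping it down all the way, push the carriage along its rail until it is right against the end stop. Stay a moment with the button still down, then let go so that the button springs up and locks the carriage there. Nothing is to be grasped, and the loose parts around the slide stay where they are, neither lifted nor knocked away.

Things in the scene. Friction and masses are not known exactly. Their poses are not given: they have to be found in the camera images.
- rail: Bench slide fixed to the bench: dark base 420 x 120 x 10 mm (x = -145 to +275 mm), two aluminium bars on it, tops 30 mm up. Origin on the bench plane, half-way along the button's travel; x points along the rail to the end stop, z up. End stop: steel block across the rail, x = 217 to 245 mm, 110 mm wide, 72 mm tall, with a dial gauge above it (top 161 mm).
- carriage (a joint): Grey carriage's position along the rail, 0 to 0.160 m, growing towards the stop; 0.160 = against it. Starts at 0 to 0.05. Button up: a pin in a rack (notches every 10 mm) locks it, with up to 5 mm of play. Button down: about 3 N moves it; it stays where it is left. It is 172 x 100 mm: a low rear part 67 mm long, rim 58 mm above the bench, holding the button, then a raised step.
- lock_button (a joint): Depth of the locking button, m: 0 = up (locked), 0.006 = fully down (free; the pin clears the rack at 0.0035). It goes straight down against a spring: 4 N starts it, 6.5 N holds it fully down; it springs up when let go. It counts as held down beyond 0.004.
- button_top (a point): Centre of the top face of the black rectangular locking button, 52 mm along the rail x 38 mm across, flat with shallow ribs. 66 mm above the bench when up, 60 mm when down, 2 mm proud of the rim around it. Moves with the carriage and button. Pressing it anywhere works.
- push_face (a point): Middle of the carriage's upright step face, 30 mm ahead of the button's centre, facing the button, 100 mm wide, 58 to 85 mm above the bench: a fingertip on the button can push it. The step is 107 mm long with a round pump cover bolted on top (radius 44 mm, centre 86 mm ahead of the button's centre, top 101 mm; hub radius 22 mm, top 115 mm).
- carriage_front (a point): Middle of the carriage's front face, 137 mm ahead of the button's centre, 55 mm above the bench; it meets stop_face at the end of the travel.
- stop_face (a point): Point of the end stop's face that the carriage front meets, 55 mm above the bench. Fixed to the rail.
- barrel_mid (a point): Centre of a loose dark steel pump barrel, radius 34 mm, 50 mm tall, standing beside the slide; leave it.
- bearing_mid (a point): Centre of a loose steel bearing ring, radius 31 mm, 18 mm tall, lying beside the slide; leave it.
- bush_mid (a point): Centre of a loose brass bush, radius 18 mm, 35 mm tall, standing beside the slide; leave it.
- spanner: Loose steel spanner, 200 mm long, lying flat beside the slide; origin under its middle, x along it; leave it.

How it is judged:
By the outcome, as a careful person would: the job done as asked, in the order asked, and still so for the second after the job is handed in, with the robot touching nothing.
It also fails if it takes over 38 s, if anything falls off the work surface, if the arm or the gripper's body presses on something with over 40 N, if the wrist force passes 120 N, or if a joint passes its speed limit or range.

## Robot

A 6-joint arm with a two-finger parallel gripper is mounted at the origin on the work surface. World frame = base frame: x ahead of the robot, y to its left, z up, the work surface at z = 0. Lengths are in mm, angles in rad, forces in N, time in s.
With the tool pointing down it reaches from about 425 to 1125 mm from the base axis. Payload 14.9 kg.
Tool frame: the origin (TCP) lies at the very end of the fingers, on their centre line; the grasp point (between the pads) lies robot.tcp_to_grasp behind it (robot.tcp_to_grasp is the distance from the TCP to the grasp point, in mm); z points along the fingers, y is the direction in which the jaws open and shut (so a half turn about z gives the same grasp; the last joint's range is limited). The gripper opens to 91 mm and grips with 3 to 60 N. Pads are 32 mm wide; open, the fingers measure 118 mm over their backs; the gripper's body (76 mm by 178 mm) begins 60 mm behind the grasp point.
Start: joints at [-1.217, 0.379, 1.734, -0, 1.028, -0.033], TCP at [264.056, -648.3, 213.932] pointing down, gripper open.
Joint ranges: [-2.77, 2.77], [-0.74, 2.19], [0, 2.66], [-1.06, 4.2], [0.31, 2.87], [-3.08, 3.08]. Speed limits (rad/s): [1.89, 1.89, 2.39, 3.14, 3.14, 3.14].

## Interface

Orientations are given as a unit quaternion [x, y, z, w].
In Python, from plant import monitor, viewer, job_done, robot gives the robot as it stands.
- The arm moves only by the tool move_arm, never from a script. Its arguments are lists of equal length, an entry for each row: "linear": the shift along the tool's x, y, z in cm, a list of three; "turn": the turn about the tool's z in rad. In form: {"linear": [[x, y, z], ...], "turn": [turn, ...]}. A call has exactly 8 rows; each row is the pose to reach, as a shift and turn from the pose commanded when the call began, along the tool's axes at that moment; what a row does not reach only later rows make up. A row lasts 1/12 s, in which the tool goes at most 41.7 mm and 7.16 degrees, less where a joint would pass 70% of its speed; a pose out of reach is approached as far as the arm can. A call with a gripper value outside its range is refused whole. "gripper" is the opening, from 0 (shut) to 1 (fully open), set as the call begins (left out, the last holds). The fingers move at their own pace and stop on an object; "grip_force" is the grip in N (left out, the last holds). Time passes only in rows, so rows that repeat a pose let the fingers close, or fill a call up. It gives the time, the measured TCP pose, the force and the opening at its end, in the units of the state.
- monitor.state(): the state, without advancing time (a new reading comes with each control period).
- viewer.read_camera(name): name is "scene" or "top" or "wrist"; returns (picture, depth): 384x512x3 uint8, blue, green, red; 384x512 float32, mm along the optical axis (not along the pixel's ray), 0 where there is no reading.
- viewer.get_calibration(name): a dict with "K" (3x3 intrinsics, pixels), "world_from_camera" (4x4, takes a point from camera to world coordinates). Camera axes: x right, y down, z forward; pixel columns grow to the right and rows downward; lengths in mm; the calibration is good to about 2 mm. A picture is of the moment at which its call begins: read the wrist's pose just before it. get_calibration takes no time and is no camera call; for the wrist camera it gives the pose at the moment of the call.
- job_done(): hands the job in, once; it reports no verdict.
Trained networks look in the newest picture that a camera, given by its name, has taken for a name from the list of things; names that differ only in an ending like _2 or _b are one class to them, and where a whole thing is asked for, a point or a joint stands for the part that bears it (a point fixed in the world has none). Each returns a list of dicts, best first, with "p" (0 to 1); they miss things now and then, are a little off and sometimes report something else, mostly with a low value. They report only what shows in the picture. A call takes as long as a camera call.
- viewer.find_in(name, camera): "at" ([x, y, z] in mm, in world coordinates, good to about 4 mm: the middle of the surface that is visible of it).
- viewer.outline_of(name, camera): "mask" (384x512 bool, what is visible of it).
The state is a dict: "t": time; "qpos": joint angles; "joint_vel": joint speeds; "joint_torque": joint torques, N m; "tcp_pos": TCP position; "tool_rot": TCP orientation; "wrist_force": force on the tool from outside, world axes, zero at the start; "torque": the same for the moment, N m; "gripper_width": opening from 0.0 (shut) to 1.0 (fully open).
Only numpy, scipy, OpenCV 4.12 (cv2) and the standard library are available. Lean on these libraries where they do the work, as an engineer would, in place of code of your own. Each camera call takes 0.05 s, during which the arm holds its last target.

## Working session

There is one attempt and no reset: what is moved stays moved. The work goes in short steps, Python scripts to look and compute and a tool call to move; the robot and the scene stay as the last step left them, time stands still between calls to the robot, and variables do not carry over. Pictures are saved under pics/ and viewed, and the job is handed in when it is done.

Besides the shell and the picture viewer there is one more tool, called after ">>>" as name(argument=value, ...) on one line, values as JSON. move_arm: Moves the arm, as the interface text tells. Its arguments: {"type":"object","properties":{"linear":{"type":"array","items":{"type":"array","items":{"type":"number"}}},"turn":{"type":"array","items":{"type":"number"}},"gripper":{"type":"number"},"grip_force":{"type":"number"}},"required":["linear","turn"]}

```bash
mkdir -p pics; ls; python3 - <<'E'
from plant import monitor, viewer, robot
import cv2,numpy as np
s=monitor.state(); print(s); print(robot.tcp_to_grasp)
for c in ["scene","top"]:
    im,d=viewer.read_camera(c); cv2.imwrite(f"pics/{c}0.png",im); np.save(f"pics/{c}0d.npy",d)
    for n in ["button_top","push_face","carriage_front","stop_face","barrel_mid","bearing_mid","bush_mid","spanner","rail"]:
        print(c,n,[(np.round(r["at"],1),round(r["p"],2)) for r in viewer.find_in(n,c)][:2])
E
```

```text
pics
{'t': 0.0, 'qpos': array([-1.21731326e+00,  3.79410871e-01,  1.73479341e+00, -8.80189970e-07,
        1.02851926e+00, -3.32819154e-02]), 'joint_vel': array([-2.22609936e-04,  4.14352021e-05, -5.46003328e-04, -7.25275227e-04,
       -2.87288067e-04,  3.19187729e-06]), 'joint_torque': array([-2.37339755e-04, -7.63739777e+01, -4.34380174e+01,  6.50695805e-02,
        4.25579678e-02, -7.45319608e-05]), 'tcp_pos': array([ 263.89987329, -647.90535913,  213.28039365]), 'tool_rot': array([ 9.81359605e-01,  1.92179620e-01, -9.05134274e-05, -5.58151068e-04]), 'wrist_force': array([0.34902208, 0.51240361, 0.29810149]), 'torque': array([-0.03791795,  0.02489856,  0.01515659]), 'gripper_width': 0.9965069488836378}
18.8
scene button_top [(array([598.6, -97.6,  66.4]), 0.96)]
scene push_face [(array([600.1, -43.8,  86.4]), 0.65)]
scene carriage_front [(array([597.8, -41.9,  83.6]), 0.66)]
scene stop_face [(array([596.2,   1.5,  51.6]), 0.57), (array([602.3, -43.4,  87.5]), 0.56)]
scene barrel_mid [(array([ 461.4, -118.5,   48.3]), 0.73)]
scene bearing_mid [(array([434.3, 105.8,  15.8]), 0.6), (array([596.2,   4. ,  52.1]), 0.31)]
scene bush_mid [(array([729.9, 161.3,  30.2]), 0.88)]
scene spanner [(array([747.3, -30.5,   5.4]), 0.6)]
scene rail [(array([597.4,   4.6,  51.9]), 0.67)]
top button_top [(array([586.3, -94.3,  60.9]), 0.77)]
top push_face [(array([576. , -42.5,  85.8]), 0.86)]
top carriage_front [(array([577. , -36.9,  81.2]), 0.55)]
top stop_face [(array([568.7,  39.8,  26.7]), 0.97)]
top barrel_mid [(array([ 436.5, -115.4,   49.7]), 0.74)]
top bearing_mid [(array([429.2, 108.3,  19.1]), 0.7)]
top bush_mid [(array([428.4, 110.2,  18.2]), 0.68), (array([728.3, 165.8,  34.3]), 0.61)]
top spanner [(array([743.1, -22.1,   4.5]), 0.71), (array([575.7, -34.8,  80.7]), 0.46)]
top rail [(array([567.5,  39.6,  29.1]), 0.61)]
```

View pics/scene0.png

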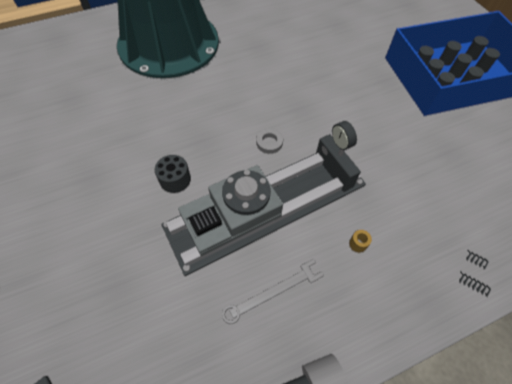

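View pics/top0.png

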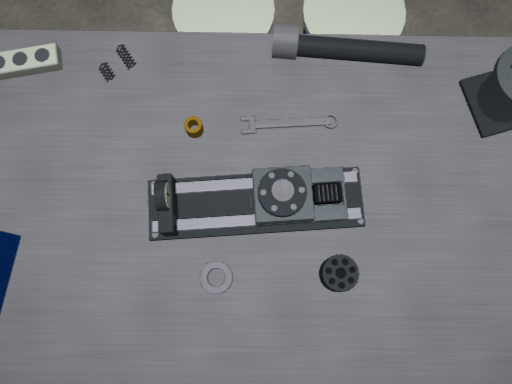

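The slide runs roughly along world +y. In the top picture the button is at about (327,193), the step and cover at (283,193), and the stop at (166,205). The loose parts are clear of the slide's line. Next I'll fit the rail direction and the key points from the depth.

```bash
cat > h.py <<'E'
import numpy as np,cv2
from plant import monitor, viewer, robot
def cloud(c,d,T=None):
    k=viewer.get_calibration(c); K=np.array(k["K"]);T=np.array(k["world_from_camera"]) if T is None else T
    v,u=np.mgrid[0:d.shape[0],0:d.shape[1]]
    P=np.stack([(u-K[0,2])/K[0,0]*d,(v-K[1,2])/K[1,1]*d,d],-1)
    return P@T[:3,:3].T+T[:3,3]
E
python3 - <<'E'
from h import *
for c in ["scene","top"]:
    im,d=viewer.read_camera(c)
    W=cloud(c,d); ok=d>0
    k=viewer.get_calibration(c); print(c,"cam at",np.array(k["world_from_camera"])[:3,3].round(), "bench z", np.median(W[...,2][ok]).round(1))
    for n in ["button_top","rail","push_face"]:
        r=viewer.outline_of(n,c)
        if not r: print(n,"none");continue
        m=r[0]["mask"]&ok; P=W[m]
        z=P[:,2]
        rect=cv2.minAreaRect(P[:,:2].astype(np.float32))
        print(c,n,round(r[0]["p"],2),m.sum(),"z pct",np.percentile(z,[5,50,95]).round(1),"rect",rect)
    # z slices in region near slide
    R=ok&(np.abs(W[...,0]-585)<90)&(W[...,1]>-260)&(W[...,1]<260)
    for lo,hi in [(5,14),(24,34),(54,70),(80,90),(95,105),(65,78)]:
        m=R&(W[...,2]>lo)&(W[...,2]<hi); P=W[m][:,:2].astype(np.float32)
        print(lo,hi,m.sum(),P.mean(0).round(1),[np.round(x,1) for x in cv2.minAreaRect(P)])
E
```

```text
scene cam at [ 877. -123.  641.] bench z -1.3
scene button_top 0.55 636 z pct [52.3 64.4 66.4] rect ((590.0166015625, -92.37235260009766), (46.12324523925781, 54.90215301513672), 4.770177841186523)
scene rail 0.58 12638 z pct [  7.3  49.3 114.1] rect ((555.7301025390625, 74.61099243164062), (174.7899169921875, 500.4889831542969), 6.692989349365234)
scene push_face 0.92 5251 z pct [ 45.   82.  112.7] rect ((560.9698486328125, -40.39830017089844), (151.24465942382812, 181.391845703125), 4.6760454177856445)
5 14 3199 [601.5  25.2] [array([580.2,  39.4]), array([121., 420.]), np.float64(4.7)]
24 34 1797 [583.   65.6] [array([579.9,  38.4]), array([108.7, 397.8]), np.float64(4.6)]
54 70 2282 [593.  -31.9] [array([577.1,  44.8]), array([109.9, 348.3]), np.float64(3.9)]
80 90 1097 [597.6 -18.4] [array([577.1,  71.1]), array([100.1, 271.3]), np.float64(4.8)]
95 105 1096 [588.6 -10.4] [array([584.2,  -8.2]), array([86.6, 85.2]), np.float64(68.2)]
65 78 1025 [584.9  97. ] [array([576.5,  49.8]), array([109.8, 338.2]), np.float64(3.8)]
top cam at [407.  35. 928.] bench z 0.6
top button_top 0.91
[... 278 characters left out ...]
921875)
top push_face 0.75 5118 z pct [ 54.9  85.  114.5] rect ((597.3737182617188, -46.907752990722656), (122.69807434082031, 183.26132202148438), 4.7000274658203125)
5 14 4290 [565.2  65.4] [array([583.9,  14. ]), array([483.1, 178.3]), np.float64(89.7)]
24 34 2248 [573.1  88. ] [array([578.3,  39.7]), array([105.1, 400.6]), np.float64(5.2)]
54 70 1838 [584.7 -71.8] [array([579.1,  46. ]), array([110.3, 349.2]), np.float64(4.8)]
80 90 1294 [577.6 -12.4] [array([583.4,  -9.9]), array([100.4, 107.2]), np.float64(4.5)]
95 105 1243 [581.1  -6.8] [array([582.5,  -7.2]), array([87. , 85.5]), np.float64(0.8)]
65 78 1029 [567.5  69.8] [array([577.7,  50.7]), array([110.3, 339.1]), np.float64(4.4)]
```

>>> move_arm(linear=[[2.8,-2.2,0],[5.6,-4.4,0],[8.4,-6.6,0],[11.2,-8.8,0],[14,-11,0],[16.8,-13.2,0],[19.6,-15.4,0],[22.4,-17.6,0]], turn=[-0.1,-0.2,-0.3,-0.4,-0.5,-0.6,-0.7,-0.8], gripper=0)

```text
t: 2.07
tcp_pos: [405.7, -399.3, 214.1]
tool_rot: [0.828, 0.561, 0.0, 0.0]
wrist_force: [0.6, 0.0, 0.3]
gripper_width: 0.448
```

```bash
cat >> h.py <<'E'
from scipy.spatial.transform import Rotation as Ro
U=np.array([-0.082,0.9966]); O=np.array([585.3,-25.3])
def rel(tx,z,lat=0,yaw=94.7):
    "shift (cm) to rail x=tx, height z, lateral lat"
    s=monitor.state(); R=Ro.from_quat(s["tool_rot"]).as_matrix()
    p=O+U*tx+np.array([-U[1],U[0]])*lat
    d=np.array([*p,z])-s["tcp_pos"]
    y=np.degrees(np.arctan2(R[1,0],R[0,0]))
    q=s["tcp_pos"][:2]-O
    print("t",round(s["t"],2),"tcp",s["tcp_pos"].round(1),"railx",round(q@U,1),"lat",round(q@[-U[1],U[0]],1),"yaw",round(y,2),"tilt",R[2].round(3),"F",s["wrist_force"].round(1),"g",round(s["gripper_width"],2))
    print("shift cm",(R.T@d/10).round(2),"turn",round(np.radians(y-yaw),3))
E
python3 -c "
from h import *
rel(-60,140)"
```

```text
t 2.07 tcp [ 405.7 -399.3  214.1] railx -358.0 lat 209.7 yaw 68.27 tilt [-0.  0. -1.] F [0.6 0.  0.3] g 0.45
shift cm [36.02  5.51  7.41] turn -0.461
```

>>> move_arm(linear=[[4,0.6,0.4],[8,1.2,0.8],[12,1.8,1.2],[16,2.4,1.6],[20,3,2.0],[24,3.6,2.4],[28,4.2,2.8],[31,4.7,3.0]], turn=[-0.06,-0.12,-0.18,-0.24,-0.3,-0.36,-0.42,-0.461])

```text
t: 2.73
tcp_pos: [565.8, -128.3, 183.7]
tool_rot: [0.678, 0.735, 0.0, -0.0]
wrist_force: [0.1, -0.4, 0.6]
gripper_width: 0.008
```

```bash
python3 - <<'E'
from h import *
rel(-60,110)
im,d=viewer.read_camera("wrist"); W=cloud("wrist",d)
cv2.imwrite("pics/w1.png",im); ok=d>0
r=viewer.outline_of("button_top","wrist")
for q in r[:1]:
    P=W[q["mask"]&ok]; print(q["p"],np.percentile(P[:,2],[5,50,95]),cv2.minAreaRect(P[P[:,2]>60][:,:2].astype(np.float32)))
for lo,hi in [(80,90),(95,105),(110,120)]:
    m=ok&(W[...,2]>lo)&(W[...,2]<hi)&(W[...,1]<80)&(abs(W[...,0]-585)<80)
    if m.sum()>10: print(lo,m.sum(),cv2.minAreaRect(W[m][:,:2].astype(np.float32)))
E
```

```text
t 2.73 tcp [ 565.8 -128.3  183.7] railx -101.1 lat 27.9 yaw 94.65 tilt [ 0.  0. -1.] F [ 0.1 -0.4  0.6] g 0.01
shift cm [4.11 2.78 7.37] turn -0.001
0.71 [ 57.59987827  86.10155608 115.72995522] ((586.5663452148438, -52.880218505859375), (100.23819732666016, 144.217529296875), 4.926173686981201)
80 4815 ((583.8203735351562, -21.068321228027344), (100.31951904296875, 80.2401123046875), 4.858916282653809)
95 6306 ((583.4091186523438, -16.89111328125), (87.38304138183594, 64.3298568725586), 4.314615726470947)
110 3373 ((588.3643188476562, -6.701780319213867), (52.66537857055664, 38.285072326660156), 6.193679332733154)
```

View pics/w1.png

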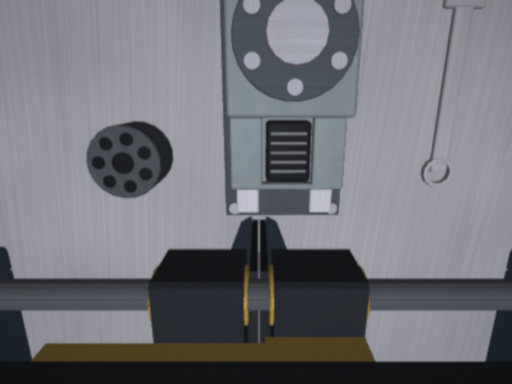

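The wrist view confirms it: the button is at about (288,152), bounded by the rim and the step edge at row 115. The cover is at the top of the frame and the barrel is to the left, clear. I'll move over the button next.

>>> move_arm(linear=[[0.5,0.4,0.4],[1.2,0.8,1.0],[2,1.3,2],[2.8,1.9,3.2],[3.6,2.4,4.4],[4.1,2.8,5.8],[4.1,2.8,7.4],[4.1,2.8,7.4]], turn=[0,0,0,0,0,0,0,0])

```text
t: 3.5
tcp_pos: [587.8, -87.1, 106.0]
tool_rot: [0.679, 0.734, -0.001, -0.002]
wrist_force: [-1.5, 0.7, -1.3]
gripper_width: 0.002
```

```bash
python3 - <<'E'
from h import *
rel(-60,68)
im,d=viewer.read_camera("wrist"); W=cloud("wrist",d)
cv2.imwrite("pics/w2.png",im); ok=d>0
im,d=viewer.read_camera("scene")
cv2.imwrite("pics/s2.png",cv2.resize(im[120:300,120:390],None,fx=2.8,fy=2.8,interpolation=cv2.INTER_CUBIC))
E
```

```text
t 3.5 tcp [587.8 -87.1 106. ] railx -61.8 lat 2.5 yaw 94.43 tilt [ 0.001 -0.005 -1.   ] F [-1.5  0.7 -1.3] g 0.0
shift cm [0.18 0.27 3.8 ] turn -0.005
```

View pics/w2.png

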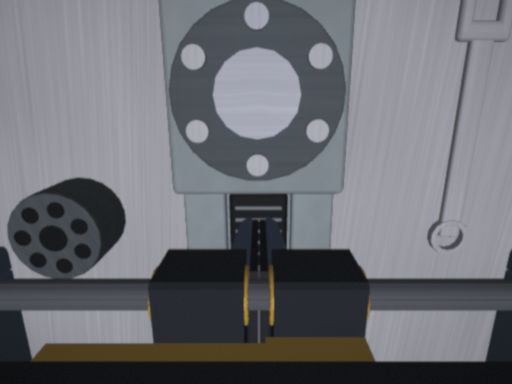

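View pics/s2.png

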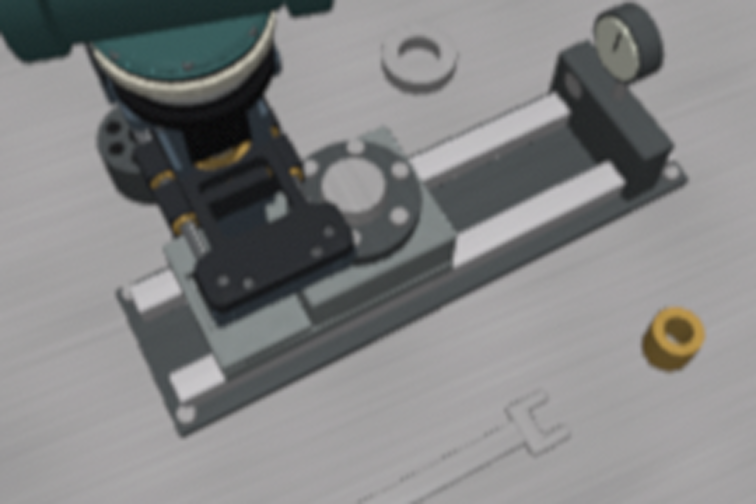

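The fingers are centred over the button (columns 230–290), just behind the step face. I'll go down gently.

>>> move_arm(linear=[[0,0,0.3],[0,0,1.0],[0,0,1.9],[0,0,2.8],[0,0,3.5],[0,0,3.9],[0,0,4.0],[0,0,4.0]], turn=[0,0,0,0,0,0,0,0])

```text
t: 4.27
tcp_pos: [589.4, -87.9, 69.5]
tool_rot: [0.679, 0.734, -0.0, -0.0]
wrist_force: [0.1, -0.0, 0.5]
gripper_width: 0.003
```

```bash
python3 -c "
from h import *
rel(-60,60)"
```

```text
t 4.27 tcp [589.4 -87.9  69.5] railx -62.8 lat 1.0 yaw 94.41 tilt [ 0.    -0.001 -1.   ] F [ 0.1 -0.   0.5] g 0.0
shift cm [0.28 0.1  0.95] turn -0.005
```

>>> move_arm(linear=[[0,0,0.15],[0,0,0.3],[0,0,0.45],[0,0,0.6],[0,0,0.75],[0,0,0.9],[0,0,1.0],[0,0,1.0]], turn=[0,0,0,0,0,0,0,0])

```text
t: 4.93
tcp_pos: [589.9, -88.0, 60.3]
tool_rot: [0.679, 0.734, 0.0, 0.0]
wrist_force: [-1.2, -0.1, 5.3]
gripper_width: 0.006
```

```bash
python3 -c "
from h import *
rel(-60,60)"
```

```text
t 4.93 tcp [589.9 -88.   60.3] railx -62.9 lat 0.6 yaw 94.41 tilt [-0.  0. -1.] F [-1.2 -0.1  5.3] g 0.01
shift cm [0.29 0.06 0.03] turn -0.005
```

>>> move_arm(linear=[[0,0,0.05],[0,0,0.1],[0,0,0.15],[0,0,0.2],[0,0,0.2],[0,0,0.2],[0,0,0.2],[0,0,0.2]], turn=[0,0,0,0,0,0,0,0])

```text
t: 5.6
tcp_pos: [590.0, -88.1, 60.0]
tool_rot: [0.679, 0.734, -0.0, 0.0]
wrist_force: [-14.0, 2.3, 37.7]
gripper_width: 0.002
```

```bash
python3 -c "
from h import *
rel(-60,60)"
```

```text
t 5.6 tcp [590.  -88.1  60. ] railx -63.0 lat 0.5 yaw 94.41 tilt [-0.  0. -1.] F [-14.    2.3  37.7] g 0.0
shift cm [ 0.3   0.04 -0.  ] turn -0.005
```

The button has bottomed (z = 60.0). I'll ease the force a little and start pushing slowly.

>>> move_arm(linear=[[0,0,-0.05],[0,0,-0.08],[0.1,0,-0.08],[0.3,0,-0.08],[0.5,0,-0.08],[0.8,0,-0.08],[1.1,0,-0.08],[1.4,0,-0.08]], turn=[0,0,0,0,0,0,0,0])

```text
t: 6.27
tcp_pos: [588.8, -74.4, 60.1]
tool_rot: [0.679, 0.734, -0.0, 0.0]
wrist_force: [-9.9, -4.3, 25.7]
gripper_width: 0.008
```

```bash
python3 -c "
from h import *
rel(-60,60)"
```

```text
t 6.27 tcp [588.8 -74.4  60.1] railx -49.2 lat 0.5 yaw 94.42 tilt [-0.001  0.    -1.   ] F [-9.9 -4.3 25.7] g 0.01
shift cm [-1.07  0.05  0.01] turn -0.005
```

>>> move_arm(linear=[[0.3,-0.01,0],[0.7,-0.02,0],[1.1,-0.03,0],[1.5,-0.04,0],[1.9,-0.05,0],[2.3,-0.06,0],[2.7,-0.06,0],[3.1,-0.06,0]], turn=[0,0,0,0,0,0,0,0])

```text
t: 6.93
tcp_pos: [586.2, -43.4, 60.1]
tool_rot: [0.679, 0.734, 0.0, 0.001]
wrist_force: [-7.4, -4.0, 23.8]
gripper_width: 0.002
```

```bash
python3 -c "
from h import *
rel(-60,60)"
```

```text
t 6.93 tcp [586.2 -43.4  60.1] railx -18.1 lat 0.6 yaw 94.42 tilt [-0.001  0.001 -1.   ] F [-7.4 -4.  23.8] g 0.0
shift cm [-4.19  0.08  0.01] turn -0.005
```

>>> move_arm(linear=[[0.4,-0.01,0],[0.8,-0.02,0],[1.2,-0.03,0],[1.6,-0.04,0],[2.0,-0.05,0],[2.4,-0.05,0],[2.8,-0.05,0],[3.2,-0.05,0]], turn=[0,0,0,0,0,0,0,0])

```text
t: 7.6
tcp_pos: [583.6, -11.5, 60.1]
tool_rot: [0.679, 0.734, 0.0, 0.001]
wrist_force: [-4.5, -4.1, 22.8]
gripper_width: 0.01
```

```bash
python3 - <<'E'
from h import *
rel(-60,60)
im,d=viewer.read_camera("scene")
cv2.imwrite("pics/s3.png",cv2.resize(im[120:300,120:390],None,fx=2.8,fy=2.8,interpolation=cv2.INTER_CUBIC))
E
```

```text
t 7.6 tcp [583.6 -11.5  60.1] railx 13.9 lat 0.6 yaw 94.42 tilt [-0.001  0.002 -1.   ] F [-4.5 -4.1 22.8] g 0.01
shift cm [-7.39  0.1   0.02] turn -0.005
```

View pics/s3.png

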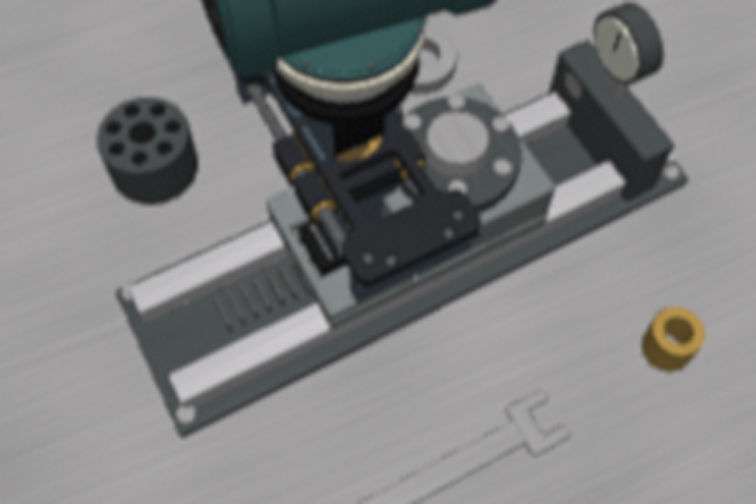

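The carriage is travelling, with the rack showing behind it and the loose parts unmoved. I'll continue.

>>> move_arm(linear=[[0.4,-0.01,0],[0.8,-0.02,0],[1.2,-0.03,0],[1.6,-0.04,0],[2.0,-0.04,0],[2.4,-0.04,0],[2.8,-0.04,0],[3.2,-0.04,0]], turn=[0,0,0,0,0,0,0,0])

```text
t: 8.32
tcp_pos: [580.9, 20.5, 60.1]
tool_rot: [0.679, 0.734, 0.001, 0.001]
wrist_force: [-4.6, -3.0, 21.1]
gripper_width: 0.002
```

>>> move_arm(linear=[[0.4,-0.01,0],[0.8,-0.01,0],[1.2,-0.02,0],[1.6,-0.02,0],[2.0,-0.02,0],[2.4,-0.02,0],[2.8,-0.02,0],[3.1,-0.02,0]], turn=[0,0,0,0,0,0,0,0])

```text
t: 8.98
tcp_pos: [578.3, 51.6, 60.1]
tool_rot: [0.679, 0.734, 0.001, 0.001]
wrist_force: [-3.7, -3.9, 21.0]
gripper_width: 0.002
```

```bash
python3 - <<'E'
from h import *
rel(85,60)
im,d=viewer.read_camera("scene")
cv2.imwrite("pics/s4.png",cv2.resize(im[120:300,120:390],None,fx=2.8,fy=2.8,interpolation=cv2.INTER_CUBIC))
E
```

```text
t 8.98 tcp [578.3  51.6  60.1] railx 77.2 lat 0.7 yaw 94.43 tilt [-0.     0.002 -1.   ] F [-3.7 -3.9 21. ] g 0.0
shift cm [0.78 0.06 0.01] turn -0.005
```

View pics/s4.png

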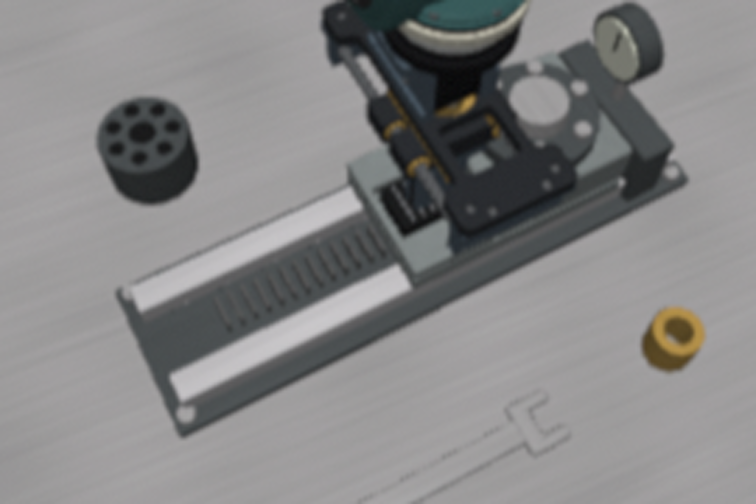

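>>> move_arm(linear=[[0.15,0,0],[0.3,0,0],[0.45,0,0],[0.6,0,0],[0.7,0,0],[0.8,0,0],[0.9,0,0],[0.9,0,0]], turn=[0,0,0,0,0,0,0,0])

```text
t: 9.7
tcp_pos: [577.6, 60.1, 60.1]
tool_rot: [0.679, 0.734, 0.0, 0.001]
wrist_force: [-4.3, -5.4, 20.8]
gripper_width: 0.003
```

```bash
python3 - <<'E'
from h import *
rel(90,60)
E
```

```text
t 9.7 tcp [577.6  60.1  60.1] railx 85.8 lat 0.7 yaw 94.44 tilt [-0.001  0.002 -1.   ] F [-4.3 -5.4 20.8] g 0.0
shift cm [0.42 0.06 0.01] turn -0.005
```

>>> move_arm(linear=[[0.05,0,0],[0.1,0,0],[0.15,0,0],[0.2,0,0],[0.25,0,0],[0.3,0,0],[0.3,0,0],[0.3,0,0]], turn=[0,0,0,0,0,0,0,0])

```text
t: 10.37
tcp_pos: [577.8, 62.6, 60.1]
tool_rot: [0.679, 0.734, 0.001, 0.001]
wrist_force: [-0.9, -12.2, 18.0]
gripper_width: 0.004
```

```bash
python3 - <<'E'
from h import *
rel(90,60)
E
```

```text
t 10.37 tcp [577.8  62.6  60.1] railx 88.2 lat 0.2 yaw 94.44 tilt [-0.001  0.003 -1.   ] F [ -0.9 -12.2  18. ] g 0.0
shift cm [0.18 0.02 0.01] turn -0.004
```

The forward force has risen to 12 N, well above the 3 N needed to move the carriage, so it is against the stop. I'll hold here and check the picture.

>>> move_arm(linear=[[0,0,0],[0,0,0],[0,0,0],[0,0,0],[0,0,0],[0,0,0],[0,0,0],[0,0,0]], turn=[0,0,0,0,0,0,0,0])

```text
t: 11.03
tcp_pos: [577.9, 62.6, 60.1]
tool_rot: [0.679, 0.734, 0.001, 0.001]
wrist_force: [0.2, -11.8, 17.9]
gripper_width: 0.002
```

```bash
python3 - <<'E'
from h import *
rel(90,60)
im,d=viewer.read_camera("top")
cv2.imwrite("pics/t5.png",cv2.resize(im[140:270,130:390],None,fx=3,fy=3,interpolation=cv2.INTER_CUBIC))
im,d=viewer.read_camera("scene")
cv2.imwrite("pics/s5.png",cv2.resize(im[120:270,200:390],None,fx=3.5,fy=3.5,interpolation=cv2.INTER_CUBIC))
E
```

```text
t 11.03 tcp [577.9  62.6  60.1] railx 88.2 lat 0.2 yaw 94.45 tilt [-0.001  0.003 -1.   ] F [  0.2 -11.8  17.9] g 0.0
shift cm [0.18 0.02 0.01] turn -0.004
```

View pics/t5.png

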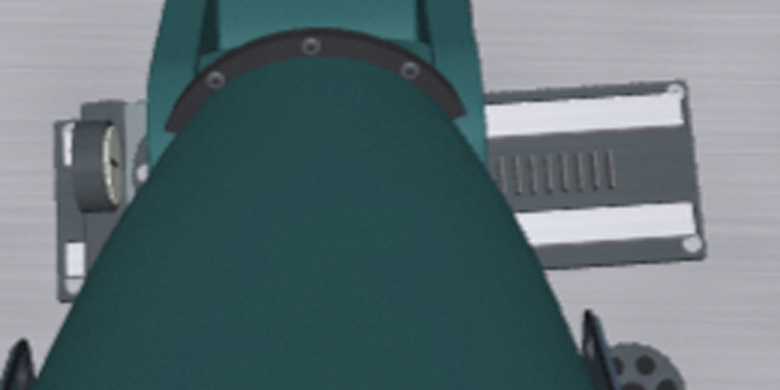

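View pics/s5.png

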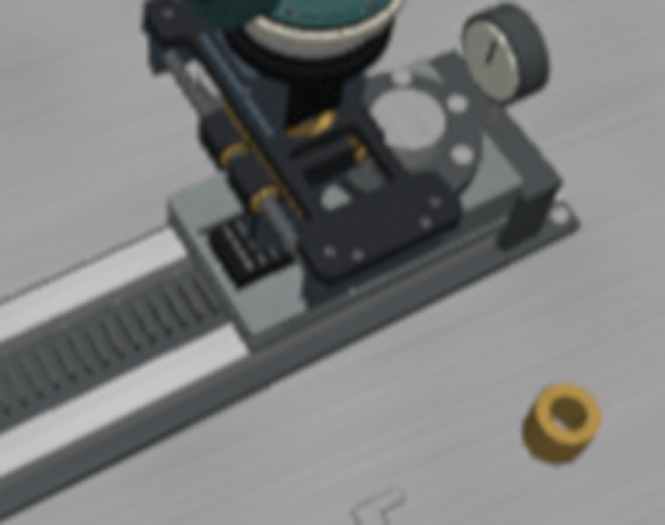

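The picture shows the carriage's front closed up against the stop, with no bar visible between them. The button has been held down there for over a second, so I'll hold briefly and then lift straight up.

>>> move_arm(linear=[[0,0,0],[0,0,0],[0,0,-0.15],[0,0,-0.5],[0,0,-1.2],[0,0,-2.2],[0,0,-3.4],[0,0,-4.6]], turn=[0,0,0,0,0,0,0,0])

```text
t: 11.8
tcp_pos: [576.0, 63.6, 105.8]
tool_rot: [0.679, 0.734, -0.0, -0.0]
wrist_force: [0.5, 0.5, -0.1]
gripper_width: 0.004
```

>>> move_arm(linear=[[0,0,-1.2],[-1,0,-2.6],[-3,0,-4],[-6,0,-5.5],[-9,0,-7],[-12,0,-8],[-15,0,-9],[-18,0,-9]], turn=[0,0,0,0,0,0,0,0])

```text
t: 12.47
tcp_pos: [591.0, -117.6, 198.1]
tool_rot: [0.679, 0.734, 0.001, 0.002]
wrist_force: [1.0, 1.4, -0.3]
gripper_width: 0.008
```

```bash
python3 - <<'E'
from h import *
rel(90,60)
im,d=viewer.read_camera("wrist"); cv2.imwrite("pics/w6.png",im)
Ww=cloud("wrist",d)
im,d=viewer.read_camera("scene"); W=cloud("scene",d)
cv2.imwrite("pics/s6.png",cv2.resize(im[120:300,120:390],None,fx=2.8,fy=2.8,interpolation=cv2.INTER_CUBIC))
for n in ["button_top","barrel_mid","bearing_mid","bush_mid","spanner"]:
    print(n,[(np.round(r["at"],1),round(r["p"],2)) for r in viewer.find_in(n,"scene")][:2])
for c,X in (("scene",W),("wrist",Ww)):
    Y=np.stack([(X[...,:2]-O)@U,(X[...,:2]-O)@[-U[1],U[0]],X[...,2]],-1)
    b=Y[(abs(Y[...,0]-80)<20)&(abs(Y[...,1])<14)&(Y[...,2]<90)][:,2]
    rim=Y[(abs(Y[...,0]-80)<20)&(abs(abs(Y[...,1])-35)<8)&(Y[...,2]<90)][:,2]
    h=Y[(Y[...,2]>80)&(Y[...,2]<90)&(abs(Y[...,1])<46)&(Y[...,0]>60)&(Y[...,0]<230)][:,0]
    print(c,"button z",np.percentile(b,[10,50,90]).round(1) if len(b) else None,"rim z",np.median(rim) if len(rim) else None,"step x",np.percentile(h,[0.5,99.5]) if len(h) else None)
E
```

```text
t 12.47 tcp [ 591.  -117.6  198.1] railx -92.5 lat 1.9 yaw 94.42 tilt [-0.001  0.003 -1.   ] F [ 1.   1.4 -0.3] g 0.01
shift cm [18.26  0.06 13.79] turn -0.005
button_top [(array([582.4,  49. ,  65.1]), 0.85)]
barrel_mid []
bearing_mid [(array([437.2, 103. ,  17.7]), 0.9)]
bush_mid [(array([731.5, 160.1,  30.6]), 0.61)]
spanner [(array([746. , -32.9,   4.3]), 0.62), (array([590.6,  96.4,  83. ]), 0.39)]
scene button z [63.4 64.9 66.2] rim z 56.60472937832344 step x [109.43800038 228.63911969]
wrist button z None rim z None step x None
```

View pics/s6.png

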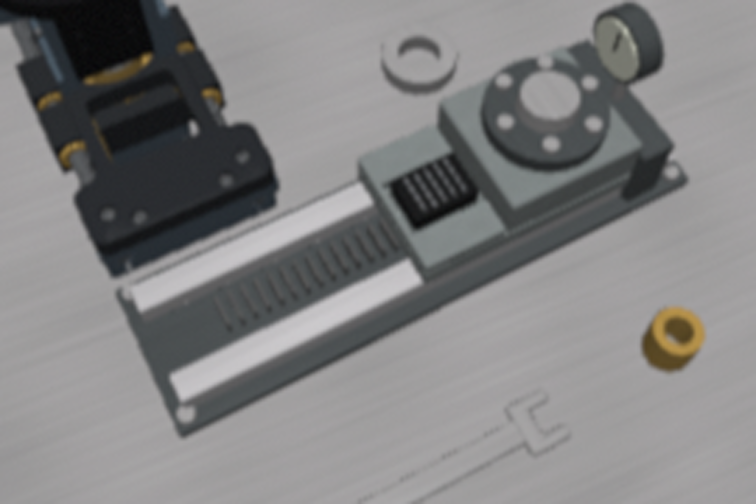

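View pics/w6.png

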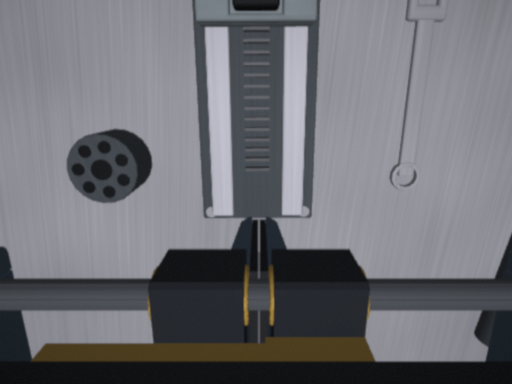

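The button has sprung up, 8.3 mm above the rim. The step face is at rail x of about 109.5 mm (110 is expected at the stop), and no gap shows. I'll let the arm settle and hand in.

>>> move_arm(linear=[[0,0,0],[0,0,0],[0,0,0],[0,0,0],[0,0,0],[0,0,0],[0,0,0],[0,0,0]], turn=[0,0,0,0,0,0,0,0])

```text
t: 13.48
tcp_pos: [590.0, -116.0, 194.7]
tool_rot: [0.679, 0.734, 0.0, -0.0]
wrist_force: [0.1, -1.1, -0.9]
gripper_width: 0.002
```

```bash
python3 - <<'E'
from h import *
from plant import job_done
rel(90,60); print(job_done())
E
```

```text
t 13.48 tcp [ 590.  -116.   194.7] railx -90.8 lat 2.7 yaw 94.41 tilt [ 0. -0. -1.] F [ 0.1 -1.1 -0.9] g 0.0
shift cm [18.08  0.18 13.47] turn -0.005
the job is handed in; nothing more can be done
None
```

I pressed the locking button down with the closed fingertips, pushed the carriage along the rail to the end stop, and held it there for over a second. Then I lifted straight up so the button sprang up, and handed in at 13.5 s of the 38 s allowed.

**During the push:** the fingertips stayed at about 60 mm height, which is the button fully down, with 18–26 N on them. Pressing it home had briefly reached about 38 N. At the stop the forward force rose to 12 N, against the 3 N or so that moves the carriage.

**Last checks:**
- **Button:** it reads 8.3 mm above the rim, which is fully up.
- **Carriage:** its step face is at about 109.5 mm along the rail, where 110 mm is expected at the stop, and no gap shows in the picture. That reading is good to only a few millimetres. I did not test the lock by pushing on the carriage.
- **Loose parts:** the bearing ring, bush and spanner are within a few millimetres of where they started.
- **Barrel:** the network did not find it in the last scene picture, where the arm hides it. The wrist picture shows it standing beside the slide, but I did not measure its position again.

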